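# Brake lever travel check

## Task

A scooter handlebar end is clamped in the bench stand. With the outside of your fingers, and without gripping it, push on the outer face of its brake lever to press it all the way in to its stop without forcing it, let it spring fully back out, then press it all the way in again and finish while still holding it in against the stop, so that one can see it stops short of the bar. Do not touch the bar or its rubber grip, and leave the wheel, cutters and hex key beside the stand where they lie.

Things in the scene. Friction and masses are not known exactly. Their poses are not given: they have to be found in the camera images.
- stand: Fixed grey bench stand: foot plate 110x100x12 mm, post 36 mm square, clamping saddle 56x40 mm, its top 131 mm above the bench. Origin: centre of the foot plate's underside, on the bench. z up; y runs along the handlebar toward the rubber grip; x points from the lever's side to the bar: pushing the lever in is pushing along about +x. Position and yaw vary.
- handlebar: Handlebar end held level in the stand: steel tube 22 mm in diameter with a ribbed black rubber grip (32 mm in diameter, flanges 38 mm), the grip reaching from 68 to 194 mm along the stand's y. Origin on the bar's axis, 110 mm straight above the stand's origin; axes as the stand's. The robot must not touch it.
- lever_press (a point): Point to press, on the outer face of the bare aluminium brake lever, at mid height, 96 mm from the hinge; moves with the lever. Blade 10 mm thick, 15 mm tall, about 130 mm long, slightly bent, ball end, on the robot's side of the bar, level with its axis. With the lever out the point is at (-76, 143, 110) mm in the stand's frame. Under the blade all is free save the low loose things.
- lever_hinge (a point): Upright hinge axis of the lever, at mid height of the blade, at (-38, 55, 110) mm in the stand's frame. Black plastic perch on the bar, its top 15 mm above this point. Seen from above the lever turns clockwise about it when pressed in.
- brake (a joint): Angle of the brake lever, rad: 0 fully out (sprung), 0.30 fully in on its firm stop, where the lever still stands at least 10 mm clear of the grip. Pressed at lever_press (travel about 28 mm) the spring takes about 3 N at first and 6 N at the stop; released, it springs back to 0.
- drive_wheel: Loose black toothed drive wheel lying flat, 68 mm across, 26 mm tall, on the far side of the bar. Origin: centre of its underside.
- side_cutters: Loose side cutters with red handles lying flat, 52x128x12 mm, under and in front of the lever. Origin: near their middle, on the underside.
- hex_key: Loose steel hex key lying flat, 24x82x4 mm, below the grip. Origin: near its middle, on the underside.
- lever_liner (a point): Middle of the black plastic liner strip, 3 mm proud, 13 mm tall and 80 mm long, on the lever's inner face, the one that looks at the bar. Moves with the lever. Fingers must not touch the liner (that would be gripping the lever).

How it is judged:
On the way, in this order (a step that is already met when the one before it is completed fails the run):
1. the brake lever is pressed all the way in by the fingers (value of joint brake above 0.265 rad and contact force between the fingers and brake above 1 N), for 0.2 s.
2. the lever has sprung fully back out (value of joint brake below 0.03 rad), for 0.1 s.
At the end, for the whole second after the job is handed in: The lever is held in against its stop by the fingers (joint above 0.265 of 0.30 rad, more than 1 N of finger force on it) after having been pressed in once and let out (below 0.03 rad); wheel, cutters and hex key are within 10 mm of where they lay (all of step 1 and distance of each of drive_wheel, side_cutters, hex_key from where it was at the start of the episode below 0.01 m); the arm keeps its last pose, push and grip.
It fails at once if the robot touches the handlebar or its grip (contact force between any of the fingers, the arm and handlebar above 1 N).
It fails at once if the lever is gripped: a finger touches the liner on its inner face (contact force between the fingers and brake_c6 above 1 N or contact force between the fingers and brake_c7 above 1 N).
It fails at once if the lever is forced: more than 45 N on it (contact force between any of the fingers, the arm and brake above 45 N).
It fails at once if the wheel, the cutters or the hex key is moved by more than 10 mm (distance of any of drive_wheel, side_cutters, hex_key from where it was at the start of the episode above 0.01 m).
It also fails if it takes over 43 s, if anything falls off the work surface, if the arm or the gripper's body presses on something with over 40 N, if the wrist force passes 120 N, or if a joint passes its speed limit or range.

## Robot

A 6-joint arm with a two-finger parallel gripper is mounted at the origin on a cart in front of the work surface, level with it; the furniture and walls round the work are solid. World frame = base frame: x ahead of the robot, y to its left, z up, the work surface at z = 0. Lengths are in m, angles in rad, forces in N, time in s.
With the tool pointing down it reaches from about 0.3 to 1 m from the base axis. Payload 5.1 kg.
Tool frame: the origin (TCP) lies at the very end of the fingers, on their centre line; the grasp point (between the pads) lies 19 mm behind it; z points along the fingers, y is the line along which they close (so a half turn about z gives the same grasp; the last joint's range is limited). The gripper opens to 95 mm and grips with 3 to 60 N. Pads are 20 mm wide; open, the fingers measure 119 mm over their backs; the gripper's body (75 mm by 180 mm) begins 59 mm behind the grasp point.
Start: joints at [1.158, 0.124, 1.65, -0, 1.367, -0.083], TCP at [0.211, 0.615, 0.215] pointing down, gripper open.
Joint ranges: [-2.61, 2.61], [-1.02, 2.33], [0.03, 2.71], [-1.35, 4.49], [0.32, 2.68], [-2.91, 2.91]. Speed limits (rad/s): [2.57, 2.57, 3.14, 3.14, 3.14, 3.14].

## Interface

Orientations are given as a rotation vector (axis times angle).
In Python, from station import * gives the robot as it stands. The module is installed in compiled form; this text tells all that it offers.
- The arm moves only by the tool jog_arm, never from a script. Its argument "targets" is a list of rows, each an object of numbers: "tx", "ty", "tz": the shift along the tool's x, y, z in m; "roll": the turn about the tool's z in degrees; "hand": the closure, from 0 (fully open) to 1 (shut). In form: [{"tx": .., "ty": .., "tz": .., "roll": .., "hand": ..}, ...]. A call has 1 to 20 rows; each row is the pose to reach, as a shift and turn from the pose commanded when the call began, along the tool's axes at that moment; what a row does not reach only later rows make up. A row lasts 1/10 s, in which the tool goes at most 50 mm and 8.59 degrees, less where a joint would pass 70% of its speed; a pose out of reach is approached as far as the arm can. A call with a gripper value outside its range is refused whole. The fingers move at their own pace and stop on an object; "newtons" is the grip in N (left out, the last holds). Time passes only in rows, so rows that repeat a pose let the fingers close. It gives the time, the measured TCP pose, the force, the opening and the grip force at its end, in the units of the state.
- sense(): the state, without advancing time (a new reading comes with each control period).
- camera(name): name is "scene" or "side" or "wrist"; returns (picture, depth): 420x560x3 uint8, red, green, blue; 420x560 float32, m along the optical axis (not along the pixel's ray), 0 where there is no reading.
- camera_model(name): a dict with "K" (3x3 intrinsics, pixels), "rvec" (rotation vector, rad) and "tvec" (3), from world to camera coordinates, as OpenCV has them. Camera axes: x right, y down, z forward; pixel columns grow to the right and rows downward; lengths in m; the calibration is good to about 2 mm. A picture is of the moment at which its call begins: read the wrist's pose just before it. camera_model takes no time and is no camera call; for the wrist camera it gives the pose at the moment of the call.
- finish_job(): hands the job in; it is judged then, once.
The state is a dict: "clock": time; "q": joint angles; "joint_velocities": joint speeds; "joint_torque": joint torques, N m; "ee_pos": TCP position; "ee_rot": TCP orientation; "wrist_force": force on the tool from outside, world axes, zero at the start; "wrist_torque": the same for the moment, N m; "finger_gap": finger opening in m; "finger_force": force on a finger pad.
Only numpy, scipy, OpenCV 4.12 (cv2) and the standard library are available. Lean on these libraries where they do the work, as an engineer would, in place of code of your own. Each camera call takes 0.05 s, during which the arm holds its last target. There are 200 camera calls.

## Working session

There is one attempt and no reset: what is moved stays moved. The work goes in short steps, Python scripts to look and compute and a tool call to move; the robot and the scene stay as the last step left them, time stands still between calls to the robot, and variables do not carry over. Pictures are saved under pics/ and viewed, at most 10 in all, crops included, and the job is handed in when it is done.

Besides the shell and the picture viewer there is one more tool, called after "Emit:" as a command line: name --argument value ..., lists and objects as JSON in quotes. jog_arm: Moves the arm, as the interface text tells. Its arguments: {"type":"object","properties":{"targets":{"type":"array","items":{"type":"object","properties":{"tx":{"type":"number"},"ty":{"type":"number"},"tz":{"type":"number"},"roll":{"type":"number"},"hand":{"type":"number"}}}},"newtons":{"type":"number"}},"required":["targets"]}

```bash
mkdir -p pics
python3 - <<'E'
from station import *
import cv2,numpy as np
s=sense();print(s)
for n in("scene","side"):
    p,d=camera(n);cv2.imwrite(f"pics/{n}0.png",p[:,:,::-1]);np.savez(f"{n}0.npz",p=p,d=d,**camera_model(n))
    m=camera_model(n);R=cv2.Rodrigues(np.array(m["rvec"]))[0];print(n,m["K"],-R.T@np.array(m["tvec"]).ravel(),R[2])
E
```

```text
{'clock': 0.0, 'q': array([ 1.15840273e+00,  1.24491225e-01,  1.65165700e+00,  4.52148553e-05,
        1.36749418e+00, -8.25986142e-02]), 'joint_velocities': array([ 5.32605013e-04,  4.23080394e-05,  9.17818269e-04, -2.85799722e-04,
        1.12132797e-04, -1.72814688e-03]), 'joint_torque': array([-2.25407166e-03, -4.17622125e+01, -3.59923661e+01,  7.71873468e-02,
        4.95472213e-02, -1.81210526e-04]), 'ee_pos': array([0.2102609 , 0.61438208, 0.21340608]), 'ee_rot': array([-0.51562074, -3.09843599,  0.00310406]), 'wrist_force': array([-0.64299897, -0.34730897,  0.44545091]), 'wrist_torque': array([ 0.00121017, -0.07449041, -0.05597479]), 'finger_force': 0.0, 'finger_gap': 0.09549208302747604}
scene [[458.98718716   0.         275.85341464]
 [  0.         458.98718716 214.4257973 ]
 [  0.           0.           1.        ]] [ 0.08432524 -0.36324138  0.62130173] [ 0.60984272  0.50725616 -0.60891957]
side [[540.99340403   0.         278.75623019]
 [  0.         540.99340403 212.81529676]
 [  0.           0.           1.        ]] [0.30580224 0.78893512 0.41670469] [ 0.34905803 -0.8488306  -0.39704548]
```

View pics/scene0.png

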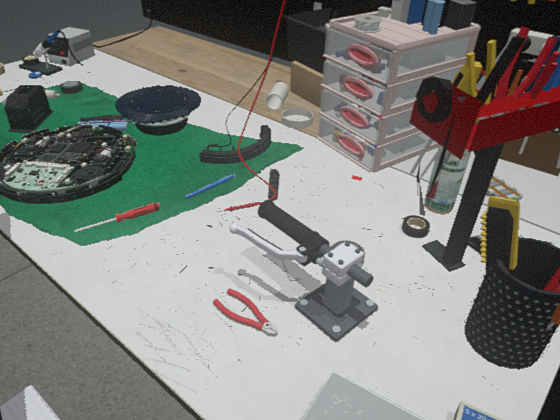

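View pics/side0.png

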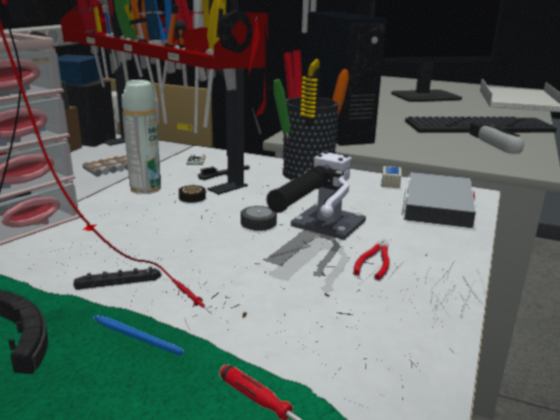

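The scene view shows the stand's foot plate around (337,310), the clamp at (343,257), the grip running to (265,208), and the lever's ball end at (235,228). The cutters are at (245,312). The side view shows the plate at (328,222), the grip end at (276,200) and the wheel at (258,217), beyond the bar.

```bash
cat > h.py <<'E'
import numpy as np,cv2
def load(n):
    z=np.load(n+".npz");p,d=z["p"],z["d"];R=cv2.Rodrigues(z["rvec"])[0];t=z["tvec"].ravel();K=z["K"]
    v,u=np.mgrid[:420,:560];r=np.stack([(u-K[0,2])/K[0,0],(v-K[1,2])/K[1,1],np.ones_like(d)],-1)
    X=(r*d[...,None]-t)@R; return p,d,X,r@R,-R.T@t
E
python3 - <<'E'
from h import *
for n,(u0,v0,u1,v1) in(("scene0",(285,275,390,345)),("side0",(285,200,372,240))):
    p,d,X,ray,c=load(n)
    roi=np.zeros(d.shape,bool);roi[v0:v1,u0:u1]=1
    print(n,"bench z",np.median(X[v0:v1,u0:u1,2][p[v0:v1,u0:u1].min(-1)>180]) )
    m=roi&(d>0)&(p.max(-1)<130)&(abs(X[...,2]-.012)<.007)
    m=cv2.morphologyEx(m.astype(np.uint8),cv2.MORPH_OPEN,np.ones((3,3)))>0
    Q=(c+ray*((.012-c[2])/ray[...,2])[...,None])[m][:,:2]
    r=cv2.minAreaRect((Q*1000).astype(np.float32));print(m.sum(),"plate",r)
    # raised things
    P=X[(d>0)&(X[...,2]>.085)&(X[...,2]<.15)&(abs(X[...,0]-r[0][0]/1000)<.3)&(abs(X[...,1]-r[0][1]/1000)<.3)]
    C=p[(d>0)&(X[...,2]>.085)&(X[...,2]<.15)&(abs(X[...,0]-r[0][0]/1000)<.3)&(abs(X[...,1]-r[0][1]/1000)<.3)]
    g=P[C.max(-1)<75]
    print(len(P),len(g),g.min(0),g.max(0))
    mu=g.mean(0);w=np.linalg.svd(g-mu,full_matrices=False)[2][0];print("grip",mu,w,np.degrees(np.arctan2(w[1],w[0])))
# ball end
p,d,X,ray,c=load("scene0")
for (u,v) in((235,228),(250,238),(265,208),(343,250),(295,232)): print(u,v,X[v,u],p[v,u])
E
```

```text
scene0 bench z 0.0005697594668439725
1975 plate ((566.1095581054688, -102.19519805908203), (102.5891342163086, 112.48424530029297), 82.20162200927734)
9117 5629 [ 0.53303515 -0.40113463  0.08500484] [0.82820702 0.09025553 0.14996587]
grip [ 0.67129585 -0.25394539  0.11893456] [ 0.30624565 -0.95193554 -0.00568646] -72.16658132729314
side0 bench z -8.648967905658545e-05
1147 plate ((566.9878540039062, -87.19644165039062), (108.17807006835938, 111.40687561035156), 82.07959747314453)
4943 3678 [ 0.52389194 -0.38056727  0.08500715] [0.83801078 0.0992479  0.14998727]
grip [ 0.65887096 -0.14254375  0.11711622] [-0.38248581  0.92392209 -0.00851899] 112.48860531248651
235 228 [0.51272504 0.08444457 0.11697055] [188 189 194]
250 238 [0.51512743 0.05124507 0.11157759] [131 132 137]
265 208 [0.58386343 0.07818553 0.1238863 ] [64 68 68]
343 250 [ 0.57670981 -0.09525121  0.13052515] [214 216 223]
295 232 [ 0.56928642 -0.00322683  0.12155706] [64 66 68]
```

Run:
```python
from h import *
A=[]
for n in("scene0","side0"):
    p,d,X,ray,c=load(n)
    x,y,z=X[...,0],X[...,1],X[...,2]
    near=(d>0)&(x>.45)&(x<.65)&(y>-.2)&(y<.13)
    g=near&(p.max(-1)<90)&(z>.1)&(z<.135)&(y>-.02)&(y<.1)&(x>.53)
    G=X[g];
    b=[]
    for lo in np.arange(-.02,.085,.015):
        q=G[(G[:,1]>=lo)&(G[:,1]<lo+.015)]
        if len(q)>20:
            # circle fit radius .016, z .110: solve x centre
            t=q[q[:,2]>.12]; b.append((lo+.0075,np.median(t[:,0]),q[:,0].min(),q[:,0].max(),q[:,2].max(),len(q)))
    print(n);print(np.round(b,4))
    s=near&(z>.127)&(z<.135)&(p.min(-1)>120)&(y<-.03)
    k,l,st,cc=cv2.connectedComponentsWithStats(s.astype(np.uint8));i=1+st[1:,4].argmax();
    Q=(c+ray*((.131-c[2])/ray[...,2])[...,None])[l==i][:,:2]*1000
    print("saddle",len(Q),cv2.minAreaRect(Q.astype(np.float32)))
    L=near&(p.min(-1)>110)&(z>.103)&(z<.125)&(x<.55)&(y>-.01)
    q=X[L];
    for lo in np.arange(0,.1,.015):
        w=q[(q[:,1]>=lo)&(q[:,1]<lo+.015)]
        if len(w)>3: print("lever",round(lo+.0075,4),np.percentile(w[:,0],[5,50,95]).round(4),w[:,2].max().round(4),len(w))
    print("end",q[:,1].max(),G[:,1].max())
```

```text
scene0
[[-1.250e-02  5.768e-01  5.640e-01  5.915e-01  1.284e-01  1.310e+02]
 [ 2.500e-03  5.795e-01  5.660e-01  5.931e-01  1.290e-01  1.240e+02]
 [ 1.750e-02  5.803e-01  5.684e-01  5.945e-01  1.284e-01  1.220e+02]
 [ 3.250e-02  5.823e-01  5.703e-01  5.973e-01  1.285e-01  1.240e+02]
 [ 4.750e-02  5.850e-01  5.723e-01  5.994e-01  1.285e-01  1.150e+02]
 [ 6.250e-02  5.876e-01  5.741e-01  6.007e-01  1.285e-01  1.100e+02]
 [ 7.750e-02  5.907e-01  5.770e-01  6.119e-01  1.298e-01  1.220e+02]
 [ 9.250e-02  5.869e-01  5.769e-01  6.056e-01  1.292e-01  5.000e+01]]
saddle 562 ((566.8649291992188, -102.57090759277344), (42.12872314453125, 58.33004379272461), 82.18583679199219)
lever 0.0075 [0.5118 0.5135 0.522 ] 0.1206 73
lever 0.0225 [0.5117 0.5139 0.5228] 0.1198 72
lever 0.0375 [0.5126 0.5141 0.5219] 0.1197 68
lever 0.0525 [0.5136 0.516  0.524 ] 0.1193 64
lever 0.0675 [0.5145 0.516  0.5247] 0.1204 68
lever 0.0825 [0.5081 0.5137 0.5211] 0.1211 89
lever 0.0975 [0.5073 0.5114 0.5187] 0.1207 27
end 0.09793034610662718 0.0916659908852343
side0
[[-1.250e-02  5.754e-01  5.635e-01  5.910e-01  1.269e-01
[... 274 characters left out ...]
01  1.060e+02]
 [ 6.250e-02  5.859e-01  5.748e-01  5.960e-01  1.266e-01  1.080e+02]
 [ 7.750e-02  5.886e-01  5.778e-01  5.993e-01  1.269e-01  1.080e+02]
 [ 9.250e-02  5.922e-01  5.779e-01  6.127e-01  1.292e-01  3.500e+02]]
saddle 216 ((567.8241577148438, -88.72374725341797), (47.44038772583008, 54.83674621582031), 83.63546752929688)
lever 0.0075 [0.5131 0.5149 0.5221] 0.1182 32
lever 0.0225 [0.5132 0.5146 0.5208] 0.1179 31
lever 0.0375 [0.5134 0.5156 0.5228] 0.1183 35
lever 0.0525 [0.5146 0.5173 0.5227] 0.1179 34
lever 0.0675 [0.5156 0.5178 0.5242] 0.1181 35
lever 0.0825 [0.5151 0.5185 0.5232] 0.1179 22
lever 0.0975 [0.5091 0.5148 0.5226] 0.1199 96
end 0.10442745345995866 0.09924790428368377
```

Both views agree. The yaw is about -7.8° and the stand is near (0.567, -0.10). The lever's outer face at the press point is near (0.513, 0.053, 0.110), and the measured lever line matches what is given. Tool −x is nearly normal to the blade, so I'll push with the side of the closed fingers.

```bash
cat >> h.py <<'E'
from station import *
def to(*goals):
    s=sense();R=cv2.Rodrigues(s["ee_rot"])[0]
    for g in goals: print(g,np.round(R.T@(np.array(g)-s["ee_pos"]),4))
    print(s["clock"],s["ee_pos"].round(4),s["wrist_force"].round(2))
E
python3 - <<'E'
from h import *
to((.465,.05,.20),(.465,.05,.09))
R=cv2.Rodrigues(sense()["ee_rot"])[0];print(R.round(3))
E
```

```text
(0.465, 0.05, 0.2) [-0.4238 -0.4515  0.0143]
(0.465, 0.05, 0.09) [-0.4238 -0.4513  0.1243]
0.1 [0.2103 0.6144 0.2135] [ 0.42  0.32 -0.62]
[[-0.946  0.324 -0.001]
 [ 0.324  0.946 -0.002]
 [ 0.    -0.002 -1.   ]]
```

Emit:
jog_arm --targets '[{"tx": -0.028, "ty": -0.03, "tz": 0.0, "hand": 1}, {"tx": -0.057, "ty": -0.061, "tz": 0.0, "hand": 1}, {"tx": -0.085, "ty": -0.091, "tz": 0.0, "hand": 1}, {"tx": -0.114, "ty": -0.121, "tz": 0.0, "hand": 1}, {"tx": -0.142, "ty": -0.151, "tz": 0.0, "hand": 1}, {"tx": -0.17, "ty": -0.181, "tz": 0.0, "hand": 1}, {"tx": -0.199, "ty": -0.212, "tz": 0.0, "hand": 1}, {"tx": -0.227, "ty": -0.242, "tz": 0.0, "hand": 1}, {"tx": -0.256, "ty": -0.272, "tz": 0.0, "hand": 1}, {"tx": -0.284, "ty": -0.302, "tz": 0.0, "hand": 1}, {"tx": -0.312, "ty": -0.333, "tz": 0.0, "hand": 1}, {"tx": -0.341, "ty": -0.363, "tz": 0.0, "hand": 1}, {"tx": -0.369, "ty": -0.393, "tz": 0.0, "hand": 1}, {"tx": -0.397, "ty": -0.423, "tz": 0.0, "hand": 1}, {"tx": -0.424, "ty": -0.4515, "tz": 0.014, "hand": 1}, {"tx": -0.424, "ty": -0.4515, "tz": 0.014, "hand": 1}, {"tx": -0.424, "ty": -0.4515, "tz": 0.014, "hand": 1}]' --newtons 20

```text
schema error: expected keys tx, ty, tz, roll, hand
```

Emit:
jog_arm --targets '[{"tx": -0.028, "ty": -0.03, "tz": 0.0, "roll": 0, "hand": 1}, {"tx": -0.057, "ty": -0.061, "tz": 0.0, "roll": 0, "hand": 1}, {"tx": -0.085, "ty": -0.091, "tz": 0.0, "roll": 0, "hand": 1}, {"tx": -0.114, "ty": -0.121, "tz": 0.0, "roll": 0, "hand": 1}, {"tx": -0.142, "ty": -0.151, "tz": 0.0, "roll": 0, "hand": 1}, {"tx": -0.17, "ty": -0.181, "tz": 0.0, "roll": 0, "hand": 1}, {"tx": -0.199, "ty": -0.212, "tz": 0.0, "roll": 0, "hand": 1}, {"tx": -0.227, "ty": -0.242, "tz": 0.0, "roll": 0, "hand": 1}, {"tx": -0.256, "ty": -0.272, "tz": 0.0, "roll": 0, "hand": 1}, {"tx": -0.284, "ty": -0.302, "tz": 0.0, "roll": 0, "hand": 1}, {"tx": -0.312, "ty": -0.333, "tz": 0.0, "roll": 0, "hand": 1}, {"tx": -0.341, "ty": -0.363, "tz": 0.0, "roll": 0, "hand": 1}, {"tx": -0.369, "ty": -0.393, "tz": 0.0, "roll": 0, "hand": 1}, {"tx": -0.397, "ty": -0.423, "tz": 0.0, "roll": 0, "hand": 1}, {"tx": -0.424, "ty": -0.4515, "tz": 0.014, "roll": 0, "hand": 1}, {"tx": -0.424, "ty": -0.4515, "tz": 0.014, "roll": 0, "hand": 1}, {"tx": -0.424, "ty": -0.4515, "tz": 0.014, "roll": 0, "hand": 1}]' --newtons 20

```text
clock: 1.8
ee_pos: [0.465, 0.0499, 0.1998]
ee_rot: [-0.519, -3.096, -0.0]
wrist_force: [0.0, 0.8, 0.6]
finger_gap: 0.0005
finger_force: 0.0
```

Emit:
jog_arm --targets '[{"tx": 0, "ty": 0, "tz": 0.03, "roll": 0, "hand": 1}, {"tx": 0, "ty": 0, "tz": 0.06, "roll": 0, "hand": 1}, {"tx": 0, "ty": 0, "tz": 0.09, "roll": 0, "hand": 1}, {"tx": 0, "ty": 0, "tz": 0.11, "roll": 0, "hand": 1}, {"tx": 0, "ty": 0, "tz": 0.11, "roll": 0, "hand": 1}, {"tx": 0, "ty": 0, "tz": 0.11, "roll": 0, "hand": 1}, {"tx": 0, "ty": 0, "tz": 0.11, "roll": 0, "hand": 1}]'

```text
clock: 2.5
ee_pos: [0.4667, 0.0511, 0.0926]
ee_rot: [0.514, 3.096, 0.001]
wrist_force: [-0.5, 0.3, 0.8]
finger_gap: 0.0003
finger_force: 0.0
```

```bash
cat >> h.py <<'E'
def snap(n,tag):
    p,d=camera(n);np.savez(tag+".npz",p=p,d=d,**camera_model(n));return p,d
E
python3 - <<'E'
from h import *
a,_=snap("scene","s1");b,_=snap("side","e1")
im=np.hstack([cv2.resize(a[150:350,180:380],(400,400)),cv2.resize(b[110:310,220:420],(400,400))])
cv2.imwrite("pics/c1.png",im[:,:,::-1])
# press targets, contact offset 10 mm along -tool x
to((.500,.054,.09),(.53,.056,.09))
E
```

```text
(0.5, 0.054, 0.09) [-0.0305  0.0138  0.0026]
(0.53, 0.056, 0.09) [-0.0582  0.0254  0.0027]
2.6 [0.4667 0.0508 0.0925] [ 0.1  -0.64 -0.39]
```

View pics/c1.png

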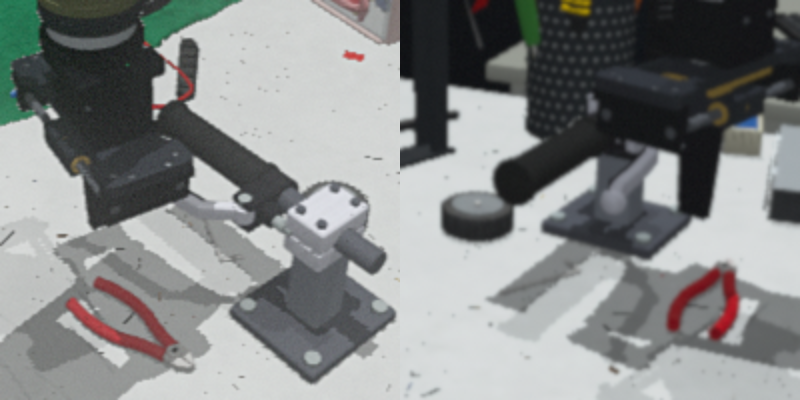

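The crop shows the closed fingers (side half, around (700,170)) hanging outside the lever (ball end around (612,205)). The gripper body is above the grip and clear of it. I'll press in gradually.

Emit:
jog_arm --targets '[{"tx": -0.01, "ty": 0.0045, "tz": 0.002, "roll": 0, "hand": 1}, {"tx": -0.02, "ty": 0.009, "tz": 0.002, "roll": 0, "hand": 1}, {"tx": -0.026, "ty": 0.0115, "tz": 0.002, "roll": 0, "hand": 1}, {"tx": -0.03, "ty": 0.013, "tz": 0.002, "roll": 0, "hand": 1}, {"tx": -0.034, "ty": 0.015, "tz": 0.002, "roll": 0, "hand": 1}, {"tx": -0.038, "ty": 0.0165, "tz": 0.002, "roll": 0, "hand": 1}, {"tx": -0.042, "ty": 0.0185, "tz": 0.002, "roll": 0, "hand": 1}, {"tx": -0.045, "ty": 0.0195, "tz": 0.002, "roll": 0, "hand": 1}, {"tx": -0.048, "ty": 0.021, "tz": 0.002, "roll": 0, "hand": 1}, {"tx": -0.048, "ty": 0.021, "tz": 0.002, "roll": 0, "hand": 1}, {"tx": -0.048, "ty": 0.021, "tz": 0.002, "roll": 0, "hand": 1}]'

```text
clock: 3.7
ee_pos: [0.5169, 0.0558, 0.0884]
ee_rot: [-0.515, -3.097, -0.002]
wrist_force: [-3.7, 4.1, 3.1]
finger_gap: 0.0001
finger_force: 2.6
```

```bash
cat >> h.py <<'E'
def lever(tag):
    p,d,X,ray,c=load(tag);x,y,z=X[...,0],X[...,1],X[...,2]
    L=(d>0)&(p.min(-1)>95)&(z>.1)&(z<.125)&(x>.48)&(x<.575)&(y>-.03)&(y<.12)
    q=X[L]
    for lo in np.arange(-.03,.115,.015):
        w=q[(q[:,1]>=lo)&(q[:,1]<lo+.015)]
        if len(w)>5: print("lever",round(lo+.0075,4),np.percentile(w[:,0],[5,50,95]).round(4),len(w))
E
python3 - <<'E'
from h import *
snap("side","e2");snap("scene","s2")
print("out");lever("e1");print("now");lever("e2");print("scene");lever("s2")
to((.53,.056,.09))
E
```

```text
out
lever -0.0225 [0.5327 0.5386 0.5442] 13
lever -0.0075 [0.5131 0.5137 0.5202] 18
lever 0.0075 [0.5131 0.5146 0.52  ] 33
lever 0.0225 [0.513  0.5142 0.5203] 36
lever 0.0375 [0.5131 0.5144 0.5206] 44
lever 0.0525 [0.4805 0.5155 0.5213] 52
lever 0.0675 [0.5155 0.5165 0.5227] 39
lever 0.0825 [0.5148 0.5178 0.522 ] 23
lever 0.0975 [0.5088 0.5151 0.5228] 126
now
lever 0.0525 [0.5036 0.5046 0.5388] 12
lever 0.0675 [0.5311 0.5336 0.5443] 57
lever 0.0825 [0.5335 0.5349 0.5412] 31
lever 0.0975 [0.5304 0.5367 0.5452] 116
lever 0.1125 [0.5335 0.5387 0.5421] 10
scene
lever -0.0225 [0.5213 0.5264 0.533 ] 95
lever -0.0075 [0.5171 0.52   0.5668] 85
lever 0.0075 [0.5187 0.5221 0.5695] 79
lever 0.0225 [0.521  0.5221 0.5253] 23
lever 0.0675 [0.506  0.5076 0.5091] 14
lever 0.0975 [0.5282 0.5294 0.5305] 7
(0.53, 0.056, 0.09) [-0.0123  0.0045 -0.0016]
3.8 [0.5169 0.0558 0.0884] [-4.69  4.43  3.21]
```

Emit:
jog_arm --targets '[{"tx": -0.003, "ty": 0.001, "tz": 0, "roll": 0, "hand": 1}, {"tx": -0.006, "ty": 0.002, "tz": 0, "roll": 0, "hand": 1}, {"tx": -0.009, "ty": 0.003, "tz": 0, "roll": 0, "hand": 1}, {"tx": -0.011, "ty": 0.004, "tz": 0, "roll": 0, "hand": 1}, {"tx": -0.011, "ty": 0.004, "tz": 0, "roll": 0, "hand": 1}, {"tx": -0.011, "ty": 0.004, "tz": 0, "roll": 0, "hand": 1}]'

```text
clock: 4.4
ee_pos: [0.5281, 0.0564, 0.0884]
ee_rot: [-0.515, -3.095, -0.003]
wrist_force: [-6.4, 5.4, 4.6]
finger_gap: 0.0
finger_force: 3.8
```

Run:
```python
from h import *
snap("side","e3");lever("e3")
to((.53,.056,.09))
```

```text
lever -0.0225 [0.5296 0.5321 0.5341] 8
lever -0.0075 [0.5225 0.525  0.5297] 23
lever 0.0075 [0.5231 0.5243 0.5252] 19
lever 0.0525 [0.5435 0.5484 0.5525] 13
lever 0.0675 [0.5429 0.5459 0.5561] 73
lever 0.0825 [0.5472 0.5486 0.5551] 44
lever 0.0975 [0.546  0.5525 0.5606] 117
lever 0.1125 [0.5502 0.5538 0.556 ] 11
(0.53, 0.056, 0.09) [-0.002   0.0003 -0.0016]
4.45 [0.528  0.0564 0.0884] [-7.1   5.37  4.47]
```

Emit:
jog_arm --targets '[{"tx": -0.001, "ty": 0.0, "tz": 0, "roll": 0, "hand": 1}, {"tx": -0.002, "ty": 0.0005, "tz": 0, "roll": 0, "hand": 1}, {"tx": -0.002, "ty": 0.0005, "tz": 0, "roll": 0, "hand": 1}, {"tx": -0.002, "ty": 0.0005, "tz": 0, "roll": 0, "hand": 1}]'

```text
clock: 4.85
ee_pos: [0.53, 0.0564, 0.0883]
ee_rot: [-0.515, -3.095, -0.004]
wrist_force: [-4.9, 6.8, 4.5]
finger_gap: 0.0005
finger_force: 4.0
```

Run:
```python
from h import *
snap("side","e4");lever("e4")
to((.53,.056,.09))
```

```text
lever -0.0225 [0.5293 0.5334 0.5355] 11
lever -0.0075 [0.5233 0.5261 0.5308] 22
lever 0.0075 [0.524  0.5257 0.5282] 30
lever 0.0525 [0.5488 0.5521 0.5544] 7
lever 0.0675 [0.5454 0.5485 0.5526] 66
lever 0.0825 [0.55   0.5516 0.5573] 45
lever 0.0975 [0.5491 0.5552 0.5633] 123
(0.53, 0.056, 0.09) [-0.0001 -0.0004 -0.0017]
4.9 [0.53   0.0564 0.0883] [-6.46  6.03  4.  ]
```

Emit:
jog_arm --targets '[{"tx": -0.001, "ty": 0.0005, "tz": 0, "roll": 0, "hand": 1}, {"tx": -0.0015, "ty": 0.0005, "tz": 0, "roll": 0, "hand": 1}, {"tx": -0.0015, "ty": 0.0005, "tz": 0, "roll": 0, "hand": 1}, {"tx": -0.0015, "ty": 0.0005, "tz": 0, "roll": 0, "hand": 1}]'

```text
clock: 5.3
ee_pos: [0.5302, 0.0564, 0.0883]
ee_rot: [-0.515, -3.091, -0.003]
wrist_force: [-11.8, 5.9, 8.5]
finger_gap: 0.0003
finger_force: 6.5
```

Run:
```python
from h import *
snap("side","e5");lever("e5")
to((.53,.056,.09))
```

```text
lever -0.0225 [0.5295 0.5332 0.5354] 12
lever -0.0075 [0.5238 0.5271 0.5314] 22
lever 0.0075 [0.5236 0.526  0.5276] 34
lever 0.0525 [0.5469 0.5524 0.5549] 13
lever 0.0675 [0.5453 0.5484 0.5522] 61
lever 0.0825 [0.5498 0.5515 0.5578] 48
lever 0.0975 [0.5494 0.555  0.5641] 117
lever 0.1125 [0.5555 0.5581 0.5595] 7
(0.53, 0.056, 0.09) [ 0.0001 -0.0004 -0.0017]
5.35 [0.5302 0.0564 0.0883] [-11.82   5.56   7.12]
```

It's on the stop: the force rose to about 13 N and the TCP stalled at x = 0.530. Now I'll release it fully.

Emit:
jog_arm --targets '[{"tx": 0.006, "ty": -0.0025, "tz": 0, "roll": 0, "hand": 1}, {"tx": 0.013, "ty": -0.005, "tz": 0, "roll": 0, "hand": 1}, {"tx": 0.02, "ty": -0.008, "tz": 0, "roll": 0, "hand": 1}, {"tx": 0.028, "ty": -0.0115, "tz": 0, "roll": 0, "hand": 1}, {"tx": 0.036, "ty": -0.015, "tz": 0, "roll": 0, "hand": 1}, {"tx": 0.0425, "ty": -0.0175, "tz": 0, "roll": 0, "hand": 1}, {"tx": 0.0475, "ty": -0.0195, "tz": 0, "roll": 0, "hand": 1}, {"tx": 0.0475, "ty": -0.0195, "tz": 0, "roll": 0, "hand": 1}, {"tx": 0.0475, "ty": -0.0195, "tz": 0, "roll": 0, "hand": 1}, {"tx": 0.0475, "ty": -0.0195, "tz": 0, "roll": 0, "hand": 1}, {"tx": 0.0475, "ty": -0.0195, "tz": 0, "roll": 0, "hand": 1}]'

```text
clock: 6.45
ee_pos: [0.4821, 0.0517, 0.0887]
ee_rot: [0.516, 3.099, -0.0]
wrist_force: [0.2, 0.1, -0.9]
finger_gap: -0.0
finger_force: 0.0
```

Run:
```python
from h import *
snap("side","e6");lever("e6")
to((.53,.056,.09))
```

```text
lever 0.0075 [0.5128 0.5132 0.5148] 13
lever 0.0225 [0.5131 0.5142 0.5197] 37
lever 0.0375 [0.513  0.5144 0.5208] 41
lever 0.0525 [0.4949 0.5148 0.521 ] 59
lever 0.0675 [0.5153 0.517  0.5227] 42
lever 0.0825 [0.5148 0.5184 0.522 ] 21
lever 0.0975 [0.5091 0.5153 0.5232] 128
(0.53, 0.056, 0.09) [-0.0441  0.0196 -0.0013]
6.5 [0.482  0.0518 0.0887] [-0.42  0.33 -0.13]
```

The lever is fully out again: its profile matches the start and the force is zero. Now the second press, to the same command.

Emit:
jog_arm --targets '[{"tx": -0.007, "ty": 0.003, "tz": 0, "roll": 0, "hand": 1}, {"tx": -0.012, "ty": 0.005, "tz": 0, "roll": 0, "hand": 1}, {"tx": -0.016, "ty": 0.0065, "tz": 0, "roll": 0, "hand": 1}, {"tx": -0.02, "ty": 0.008, "tz": 0, "roll": 0, "hand": 1}, {"tx": -0.024, "ty": 0.01, "tz": 0, "roll": 0, "hand": 1}, {"tx": -0.028, "ty": 0.0115, "tz": 0, "roll": 0, "hand": 1}, {"tx": -0.032, "ty": 0.013, "tz": 0, "roll": 0, "hand": 1}, {"tx": -0.036, "ty": 0.015, "tz": 0, "roll": 0, "hand": 1}, {"tx": -0.04, "ty": 0.0165, "tz": 0, "roll": 0, "hand": 1}, {"tx": -0.043, "ty": 0.018, "tz": 0, "roll": 0, "hand": 1}, {"tx": -0.045, "ty": 0.0185, "tz": 0, "roll": 0, "hand": 1}, {"tx": -0.0465, "ty": 0.019, "tz": 0, "roll": 0, "hand": 1}, {"tx": -0.0475, "ty": 0.0195, "tz": 0, "roll": 0, "hand": 1}, {"tx": -0.0475, "ty": 0.0195, "tz": 0, "roll": 0, "hand": 1}, {"tx": -0.0475, "ty": 0.0195, "tz": 0, "roll": 0, "hand": 1}, {"tx": -0.0475, "ty": 0.0195, "tz": 0, "roll": 0, "hand": 1}]'

```text
clock: 8.1
ee_pos: [0.53, 0.0558, 0.0883]
ee_rot: [-0.514, -3.09, -0.0]
wrist_force: [-12.6, 4.1, 8.6]
finger_gap: 0.0003
finger_force: 6.7
```

Run:
```python
from h import *
b,_=snap("side","e7");lever("e7");a,_=snap("scene","s7")
im=np.hstack([cv2.resize(a[150:350,180:380],(400,400)),cv2.resize(b[110:310,220:420],(400,400))])
cv2.imwrite("pics/c7.png",im[:,:,::-1])
to((.53,.056,.09))
```

```text
lever -0.0225 [0.5302 0.5331 0.5354] 11
lever -0.0075 [0.5236 0.5274 0.5324] 24
lever 0.0075 [0.5236 0.5259 0.5272] 28
lever 0.0525 [0.5463 0.5526 0.5559] 12
lever 0.0675 [0.5456 0.548  0.5509] 60
lever 0.0825 [0.5498 0.5518 0.5585] 49
lever 0.0975 [0.5492 0.5549 0.5637] 112
lever 0.1125 [0.5527 0.5553 0.5591] 10
(0.53, 0.056, 0.09) [ 0.0001  0.0002 -0.0017]
8.2 [0.53   0.0558 0.0883] [-12.71   3.64   9.29]
```

View pics/c7.png

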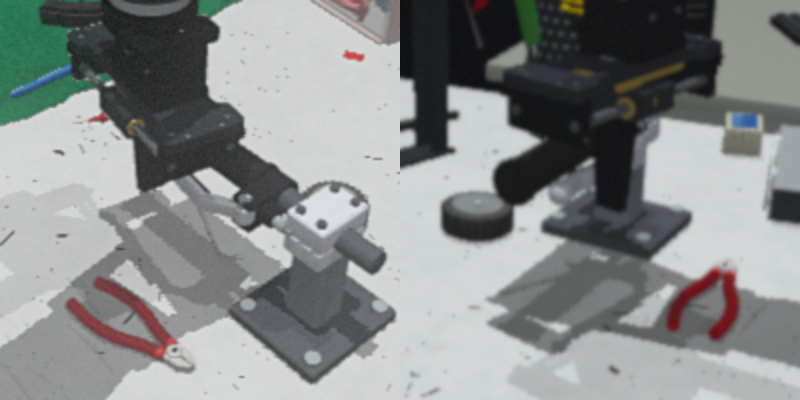

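The picture shows the fingers (side half, around (620,165)) holding the lever in, with its ball end at (570,190) short of the grip. The wheel (477,215) and cutters (705,300) haven't moved. The lever is on its stop at about 13 N, so I'm handing in.

```bash
python3 -c "
from station import *
print(finish_job())"
```

```text
the job is handed in; nothing more can be done
None
```

I pressed the lever in to its stop, let it spring fully out, then pressed it in again and handed the job in while holding it there at about 13 N. The wheel and cutters looked unmoved in the last picture; I did not check the hex key on its own.

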